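# Close up a row of drill cores and mark its length

## Task

Gently push the row of four stone cores along the V-trough as one train, pushing only on the last core, until the row sits snug against the yellow end stop. Then push the red cursor along its track until its pointer is level with the free end of the row, to within about 5 mm. Only push: lift nothing, and leave the spare core, the rock and the hammer alone.

Things in the scene. Friction and masses are not known exactly. Their poses are not given: they have to be found in the camera images.
- trough: core trough fixed to the bench: grey base plate 135 x 375 x 6 mm carrying an aluminium V-channel along its y axis. Origin on the bench (z = 0) under the channel's centre line; x across, y along the channel away from the yellow stop, z up. A core in the channel has its axis at x = 0, z = 41 mm and its top at z = 63 mm
- channel_end (a point): the open end of the V-channel on the line of the core axes (trough x = 0, y = 192, z = 41 mm); the channel starts at the stop (y = -150 mm). Its 45 degree faces meet at z = 10 mm; their inner upper edges are at x = +-21 mm, z = 31 mm, the plates nowhere above 31 mm: most of a core's end face stands clear above them
- stop_face (a point): centre of the stop's face that the first core meets (trough x = 0, y = -150, z = 41 mm). The yellow stop is a block 70 mm wide, 12 mm thick, top at z = 72 mm. The row starts 60 to 115 mm short of it; pushing the row takes about 4 to 14 N
- row_end_home (a point): fixed point on the line of the core axes where the free end of the row comes when the row (184 mm long) is home: trough x = 0, y = +34, z = 41 mm
- core_grey: grey stone drill core, cylinder 44 mm in diameter and 46 mm long, about 0.19 kg, lying in the trough; origin at its middle on its axis; its y axis is the cylinder axis and points away from the stop (it may roll about it). The four cores start as one touching row, in any order of colour
- core_pink: pink stone drill core, cylinder 44 mm in diameter and 46 mm long, about 0.19 kg, lying in the trough; origin at its middle on its axis; its y axis is the cylinder axis and points away from the stop (it may roll about it). The four cores start as one touching row, in any order of colour
- core_green: green-grey stone drill core, cylinder 44 mm in diameter and 46 mm long, about 0.19 kg, lying in the trough; origin at its middle on its axis; its y axis is the cylinder axis and points away from the stop (it may roll about it). The four cores start as one touching row, in any order of colour
- core_sand: sand-coloured stone drill core, cylinder 44 mm in diameter and 46 mm long, about 0.19 kg, lying in the trough; origin at its middle on its axis; its y axis is the cylinder axis and points away from the stop (it may roll about it). The four cores start as one touching row, in any order of colour
- cursor (a joint): the cursor's slide, m: 0 at the end of the track far from the stop (pointer at trough y = +180 mm), growing as it moves towards the stop, to 0.165; the pointer stands at trough y = 180 mm minus this value. It stays where it is left; about 2 N moves it
- cursor_post (a point): middle of the cursor's red post, the part to push: upright block 32 mm across (trough x) by 16 mm along the track (trough y), z = 27 to 63 mm above the bench; this point is at z = 45 mm, trough x = -65 mm. The black foot below it (34 x 30 mm, z = 15 to 27 mm) stands out 7 mm past the post's faces along the track, which runs along trough y, top at z = 14 mm
- cursor_tip (a point): tip of the cursor's thin red pointer (3 mm thick, z = 23 to 26 mm), which reaches from the post towards the channel; at trough x = -21 mm, at the same trough y as the post's middle
- spare_core: spare reddish core standing upright on the bench beyond the trough, 44 mm in diameter, 50 mm high; origin at the centre of its underside; leave alone
- specimen: rough grey rock about 85 x 70 x 55 mm high on the bench beyond the trough; origin at the centre of its underside; leave alone
- hammer: hammer 260 mm long lying on the bench past the stop's end of the trough; leave alone
Things that resemble listed ones, but are neither listed nor needed, are in the scene too. Leave any blue or purple look-alike of the core_grey alone. Leave any blue look-alike of the core_green alone.

How it is judged:
By the outcome, as a careful person would: the job done as asked, in the order asked, and still so for the second after the job is handed in, with the robot touching nothing.
It also fails if it takes over 45 s, if anything falls off the work surface, if the arm or the gripper's body presses on something with over 40 N, if the wrist force passes 120 N, or if a joint passes its speed limit or range.

## Robot

A 6-joint arm with a two-finger parallel gripper is mounted at the origin on the work surface. World frame = base frame: x ahead of the robot, y to its left, z up, the work surface at z = 0. Lengths are in m, angles in rad, forces in N, time in s.
With the tool pointing down it reaches from about 0.3 to 0.775 m from the base axis. Payload 14.6 kg.
Tool frame: the origin (TCP) lies midway between the tips of the shut fingers; the grasp point (between the pads) lies 19 mm behind it; z points along the fingers, y is the line along which they close (so a half turn about z gives the same grasp; the last joint's range is limited). The gripper opens to 94 mm and grips with 3 to 60 N. Pads are 16 mm wide; open, the fingers measure 119 mm over their backs; the gripper's body (75 mm by 177 mm) begins 78 mm behind the grasp point.
Start: joints at [-1.228, 0.3, 1.521, -0, 1.321, -0.067], TCP at [0.219, -0.504, 0.205] pointing down, gripper open.
Joint ranges: [-3.03, 3.03], [-0.79, 2.21], [0.23, 2.52], [-1.04, 4.18], [0, 3.07], [-2.55, 2.55]. Speed limits (rad/s): [2.22, 2.22, 2.57, 3.14, 3.14, 3.14].

## Interface

Orientations are given as [roll, pitch, yaw] about the fixed x, y, z axes, in that order (R = Rz(yaw) Ry(pitch) Rx(roll)).
In Python, from station import ctrl gives the robot as it stands. The module is installed in compiled form; this text tells all that it offers.
- The arm moves only by the tool servo_tool, never from a script. Its argument "plan" is a list of rows, each a list of 7 numbers: the opening in per cent of the stroke, from 0 (shut) to 100 (fully open), then the shift along the tool's x, y, z in m, then the turn, a rotation vector about the tool's x, y, z in rad. A call has exactly 8 rows; each row shifts and turns the commanded pose from where the row before left it, along the tool's axes as they then stand; what a row does not reach is not made up. A row lasts 1/8 s, in which the tool goes at most 62.5 mm and 10.7 degrees, less where a joint would pass 70% of its speed; a pose out of reach is approached as far as the arm can. A call with a gripper value outside its range is refused whole. The fingers move at their own pace and stop on an object; "force" is the grip in N (left out, the last holds). Time passes only in rows, so rows that do not move let the fingers close, or fill a call up. It gives the time, the measured TCP pose, the force, the opening and the grip force at its end, in the units of the state.
- ctrl.get_obs(): the state, without advancing time (a new reading comes with each control period).
- ctrl.camera(name): name is "side" or "top" or "wrist"; returns a dict with "pixels" (480x640x3 uint8, red, green, blue), "z_map" (480x640 float32, m along the optical axis (not along the pixel's ray), 0 where there is no reading), "mtx" (3x3 intrinsics, pixels), "pose" (4x4, takes a point from camera to world coordinates). Camera axes: x right, y up, looking along -z (the intrinsics and any distortion apply to the point x, -y, -z); pixel columns grow to the right and rows downward; lengths in m; the calibration is good to about 2 mm. A picture is of the moment at which its call begins.
- ctrl.hand_in(): hands the job in; it is judged then, once.
The state is a dict: "time_s": time; "qpos": joint angles; "joint_vel": joint speeds; "tau": joint torques, N m; "ee_pos": TCP position; "eef_rot": TCP orientation; "force": force on the tool from outside, world axes, zero at the start; "moment": the same for the moment, N m; "grip_width": finger opening in m; "grip_force": force on a finger pad.
Only numpy, scipy, OpenCV 4.12 (cv2) and the standard library are available. Lean on these libraries where they do the work, as an engineer would, in place of code of your own. Each camera call takes 0.05 s, during which the arm holds its last target. There are 200 camera calls.

## Working session

There is one attempt and no reset: what is moved stays moved. The work goes in short steps, Python scripts to look and compute and a tool call to move; the robot and the scene stay as the last step left them, time stands still between calls to the robot, and variables do not carry over. Pictures are saved under pics/ and viewed, at most 10 in all, crops included, and the job is handed in when it is done.

Besides the shell and the picture viewer there is one more tool, called after "Request:" by a JSON object that holds its "op" and its "data". servo_tool: Moves the arm, as the interface text tells. Its arguments: {"type":"object","properties":{"plan":{"type":"array","items":{"type":"array","items":{"type":"number"}}},"force":{"type":"number"}},"required":["plan"]}

```bash
mkdir -p pics; cat > h.py <<'E'
import numpy as np, cv2
from station import ctrl
def cam(n):
    c=ctrl.camera(n); return c
def pt(c,u,v,z=None):
    K=c["mtx"];T=c["pose"]
    d=np.array([(u-K[0,2])/K[0,0],-(v-K[1,2])/K[1,1],-1.])
    if z is None: s=float(c["z_map"][int(round(v)),int(round(u))])
    else: s=(z-T[2,3])/(T[:3,:3]@d)[2]
    return T[:3,:3]@(d*s)+T[:3,3]
def save(c,n): cv2.imwrite("pics/"+n,cv2.cvtColor(c["pixels"],cv2.COLOR_RGB2BGR))
E
python3 - <<'E'
from h import *
for n in("top","side"):
    c=cam(n);save(c,n+"1.png");np.savez(n+"1.npz",**c);print(n,c["pose"].round(3).tolist(),c["mtx"].round(1).tolist())
o=ctrl.get_obs();print(o["time_s"],o["ee_pos"],o["eef_rot"],o["grip_width"])
E
```

```text
top [[0.001, 0.997, -0.079, 0.54], [-1.0, 0.002, 0.02, -0.089], [0.02, 0.079, 0.997, 0.891], [0.0, 0.0, 0.0, 1.0]] [[495.8, 0.0, 316.5], [0.0, 495.8, 231.2], [0.0, 0.0, 1.0]]
side [[-0.994, 0.09, -0.064, 0.531], [-0.109, -0.697, 0.709, 0.472], [0.02, 0.712, 0.702, 0.628], [0.0, 0.0, 0.0, 1.0]] [[463.5, 0.0, 320.0], [0.0, 463.5, 239.0], [0.0, 0.0, 1.0]]
0.1 [ 0.21904485 -0.50421894  0.20493042] [-3.14049234e+00 -7.19464429e-05  4.09802685e-01] 0.09399082303538103
```

View pics/top1.png

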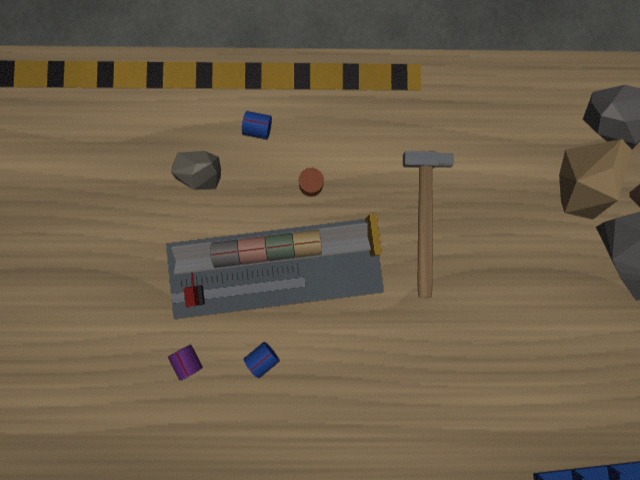

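View pics/side1.png

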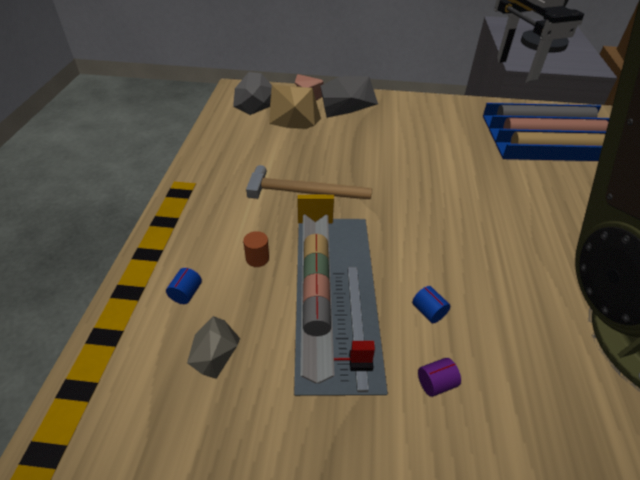

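The pictures show the trough with the row at top px (211–321, 250): grey at the free end, then pink, green and sand nearest the yellow stop (375, 234). The red cursor is at (193, 295), at the far end of its track. Things that could be mistaken for the grey core are the blue cylinders at (257,125) and (262,360), the purple one at (185,362), and the spare at (311,181). I choose the grey core at (225,253), because it lies in the trough.

```bash
python3 - <<'E'
from h import *
c=dict(np.load("top1.npz"));s=dict(np.load("side1.npz"))
def cloud(c):
    K=c["mtx"];T=c["pose"];v,u=np.mgrid[:480,:640];z=c["z_map"].astype(float)
    P=np.stack([(u-K[0,2])/K[0,0]*z,-(v-K[1,2])/K[1,1]*z,-z],-1)
    return P@T[:3,:3].T+T[:3,3]
P=cloud(c)
hsv=cv2.cvtColor(c["pixels"],cv2.COLOR_RGB2HSV)
box=np.zeros((480,640),bool);box[205:330,155:395]=1
# plate corners: z 3..9mm or anything in the box non-wood -> min area rect of plate mask
H,S,V=cv2.split(hsv)
plate=box&~((H<30)&(S>70)&(P[...,2]<.01))
n,l,st,_=cv2.connectedComponentsWithStats(plate.astype(np.uint8));k=1+st[1:,4].argmax()
cn=np.argwhere(l==k)[:,::-1].astype(np.float32);r=cv2.minAreaRect(cn);bp=cv2.boxPoints(r);print("plate px",bp.round(1).tolist())
B=np.array([pt(c,u,v,.006) for u,v in bp]);print(B.round(4).tolist(),"sides",np.linalg.norm(B[0]-B[1]).round(4),np.linalg.norm(B[1]-B[2]).round(4))
# core crest: points z>.05 in row
m=box&(P[...,2]>.055)&(P[...,2]<.068);m[:,:200]=0;m[:,330:]=0
Q=P[m];print("row n",len(Q),"z",np.percentile(Q[:,2],[5,50,95]).round(4),"y",Q[:,1].min().round(4),Q[:,1].max().round(4))
f=cv2.fitLine(Q[:,:2].astype(np.float32),cv2.DIST_L2,0,.01,.01).ravel();print("row line",f.round(4),"yaw deg",np.degrees(np.arctan2(f[1],f[0])).round(2))
d=f[:2]*np.sign(f[1]);t=(Q[:,:2]-f[2:])@d;print("row ends",(f[2:]+d*t.min()).round(4),(f[2:]+d*t.max()).round(4),np.ptp(t).round(4))
for nm,mm in(("yellow",box&(H>15)&(H<32)&(S>180)&(P[...,2]>.06)),("red",box&((H<6)|(H>174))&(S>180)&(P[...,2]>.055))):
    q=P[mm];print(nm,len(q),q.mean(0).round(4),q.min(0).round(4),q.max(0).round(4))
    if len(q)>5: w,h=cv2.minAreaRect(q[:,:2].astype(np.float32))[:2];print(w,h)
a=c["pixels"][200:330,150:400];cv2.imwrite("pics/crop1.png",cv2.cvtColor(cv2.resize(a,None,fx=3,fy=3),cv2.COLOR_RGB2BGR))
E
```

```text
plate px [[162.6999969482422, 241.89999389648438], [376.3999938964844, 212.6999969482422], [387.29998779296875, 291.6000061035156], [173.5, 320.79998779296875]]
[[0.591, 0.167, 0.006], [0.6445, -0.2142, 0.006], [0.5034, -0.2322, 0.006], [0.4524, 0.1446, 0.006]] sides 0.3849 0.1423
row n 2142 z [0.0561 0.0609 0.0643] y -0.1129 0.073
row line [ 0.1244 -0.9922  0.578  -0.0197] yaw deg -82.85
row ends [ 0.5894 -0.1113] [0.5665 0.0718] 0.1845
yellow 131 [ 0.6008 -0.2011  0.0711] [ 0.5679 -0.2104  0.0628] [ 0.6345 -0.1921  0.0756]
(0.601276159286499, -0.2016117423772812) (0.06660141050815582, 0.011017105542123318)
red 138 [0.4986 0.1028 0.0688] [ 0.4838 -0.0886  0.0558] [0.5405 0.1136 0.8906]
(0.511544406414032, 0.01064414530992508) (0.029033293947577477, 0.2047273963689804)
```

View pics/crop1.png

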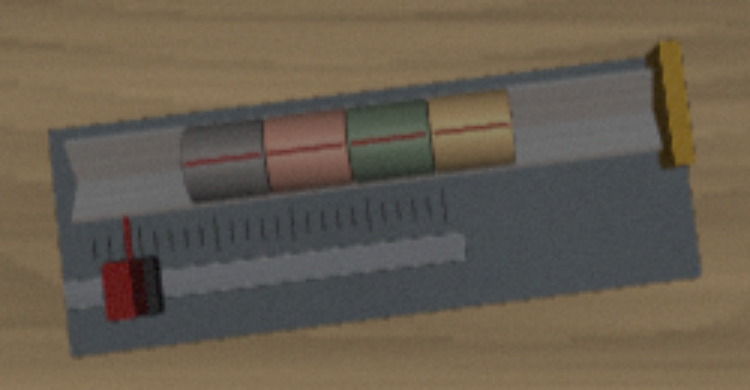

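The picture confirms grey, pink, green and sand in the V, with the free end at the open side. The row measures 184 mm (as given) and starts about 85 mm short of the stop, and the stop and cursor offsets are consistent. I'll approach with the fingers shut.

Request:
{"op": "servo_tool", "data": {"plan": [[0,0.04,-0.03,0,0,0,0],[0,0.04,-0.03,0,0,0,0],[0,0.04,-0.03,0,0,0,0],[0,0.04,-0.03,0,0,0,0],[0,0.04,-0.03,0,0,0,0],[0,0.04,-0.03,0,0,0,0],[0,0.04,-0.03,0,0,0,0],[0,0.04,-0.03,0,0,0,0]], "force": 30}}

```text
time_s: 1.1
ee_pos: [0.4175, -0.1552, 0.2054]
eef_rot: [-3.141, 0.0, 0.41]
force: [0.3, -0.3, 0.5]
grip_width: 0.0174
grip_force: 0.0
```

Request:
{"op": "servo_tool", "data": {"plan": [[0,0.04,-0.03,0,0,0,0],[0,0.04,-0.03,0,0,0,0],[0,0.04,-0.03,0,0,0,0],[0,0.04,-0.03,0,0,0,0],[0,0.04,-0.03,0,0,0,0],[0,0.037,-0.03,0,0,0,0],[0,0,0,0,0,0,-0.18],[0,0,0,0,0,0,-0.18]]}}

```text
time_s: 2.1
ee_pos: [0.5625, 0.1033, 0.2048]
eef_rot: [-3.141, 0.001, 0.777]
force: [-0.8, 0.6, -0.6]
grip_width: 0.0002
grip_force: 0.0
```

Request:
{"op": "servo_tool", "data": {"plan": [[0,0,0,0,0,0,-0.18],[0,0,0,0,0,0,-0.18],[0,0,0,0,0,0,-0.18],[0,0,0,0,0,0,-0.18],[0,0,0,0,0,0,-0.18],[0,0,0,0,0,0,-0.026],[0,0,0,0,0,0,0],[0,0,0,0,0,0,0]]}}

```text
time_s: 3.1
ee_pos: [0.5627, 0.1027, 0.2054]
eef_rot: [-3.141, -0.0, 1.693]
force: [-0.3, -0.4, 0.7]
grip_width: 0.0003
grip_force: 0.0
```

Request:
{"op": "servo_tool", "data": {"plan": [[0,0,0,0.04,0,0,0],[0,0,0,0.04,0,0,0],[0,0,0,0.04,0,0,0],[0,0,0,0.02,0,0,0],[0,0,0,0.012,0,0,0],[0,0,0,0.008,0,0,0],[0,0,0,0.008,0,0,0],[0,0,0,0,0,0,0]]}}

```text
time_s: 4.1
ee_pos: [0.5626, 0.1027, 0.0373]
eef_rot: [-3.141, -0.0, 1.696]
force: [0.0, 0.7, 0.8]
grip_width: 0.0005
grip_force: 0.0
```

```bash
python3 - <<'E'
from h import *
c=cam("side");a=c["pixels"][190:410,240:460];cv2.imwrite("pics/s2.png",cv2.cvtColor(cv2.resize(a,None,fx=2.6,fy=2.6),cv2.COLOR_RGB2BGR))
E
```

```text
(no output)
```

View pics/s2.png

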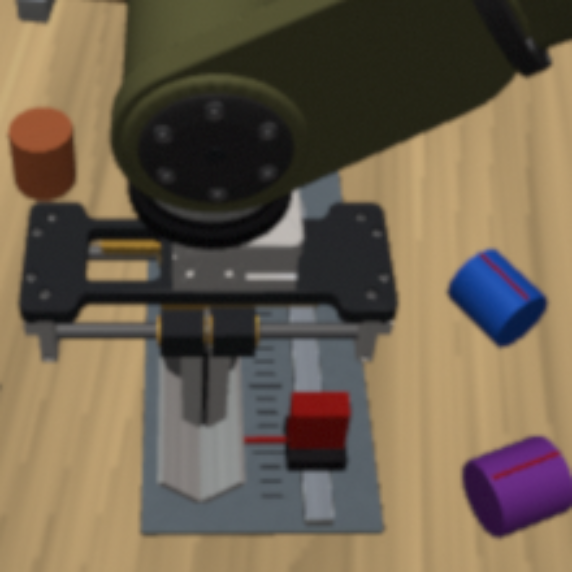

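The shut fingers are centred in the channel behind the row at crop px (205,400), and the cursor is clear at (318,430). Pushing gently now.

Request:
{"op": "servo_tool", "data": {"plan": [[0,-0.004,0,0,0,0,0],[0,-0.004,0,0,0,0,0],[0,-0.003,0,0,0,0,0],[0,-0.003,0,0,0,0,0],[0,-0.003,0,0,0,0,0],[0,-0.003,0,0,0,0,0],[0,-0.003,0,0,0,0,0],[0,-0.003,0,0,0,0,0]]}}

```text
time_s: 5.15
ee_pos: [0.5659, 0.0773, 0.0375]
eef_rot: [3.142, -0.001, 1.696]
force: [-0.6, 5.3, 1.1]
grip_width: 0.0006
grip_force: 2.8
```

Request:
{"op": "servo_tool", "data": {"plan": [[0,-0.004,0,0,0,0,0],[0,-0.004,0,0,0,0,0],[0,-0.004,0,0,0,0,0],[0,-0.004,0,0,0,0,0],[0,-0.004,0,0,0,0,0],[0,-0.004,0,0,0,0,0],[0,-0.004,0,0,0,0,0],[0,-0.004,0,0,0,0,0]]}}

```text
time_s: 6.15
ee_pos: [0.5698, 0.0456, 0.0375]
eef_rot: [-3.142, -0.001, 1.696]
force: [-0.5, 6.0, 1.1]
grip_width: 0.0005
grip_force: 2.8
```

Request:
{"op": "servo_tool", "data": {"plan": [[0,-0.004,0,0,0,0,0],[0,-0.004,0,0,0,0,0],[0,-0.004,0,0,0,0,0],[0,-0.004,0,0,0,0,0],[0,-0.004,0,0,0,0,0],[0,-0.004,0,0,0,0,0],[0,-0.004,0,0,0,0,0],[0,-0.004,0,0,0,0,0]]}}

```text
time_s: 7.15
ee_pos: [0.5738, 0.0139, 0.0375]
eef_rot: [-3.142, -0.001, 1.696]
force: [-0.6, 5.5, 1.2]
grip_width: 0.0001
grip_force: 2.9
```

Request:
{"op": "servo_tool", "data": {"plan": [[0,-0.002,0,0,0,0,0],[0,-0.001,0,0,0,0,0],[0,-0.001,0,0,0,0,0],[0,-0.001,0,0,0,0,0],[0,-0.001,0,0,0,0,0],[0,-0.001,0,0,0,0,0],[0,-0.001,0,0,0,0,0],[0,-0.001,0,0,0,0,0]]}}

```text
time_s: 8.15
ee_pos: [0.5749, 0.0051, 0.0375]
eef_rot: [-3.142, -0.001, 1.696]
force: [-1.5, 6.2, 1.9]
grip_width: 0.0006
grip_force: 3.0
```

Request:
{"op": "servo_tool", "data": {"plan": [[0,-0.001,0,0,0,0,0],[0,-0.001,0,0,0,0,0],[0,-0.001,0,0,0,0,0],[0,-0.001,0,0,0,0,0],[0,-0.001,0,0,0,0,0],[0,-0.001,0,0,0,0,0],[0,0,0,0,0,0,0],[0,0,0,0,0,0,0]]}}

```text
time_s: 9.15
ee_pos: [0.5757, -0.001, 0.0375]
eef_rot: [-3.142, -0.001, 1.696]
force: [-1.3, 4.9, 0.6]
grip_width: 0.0003
grip_force: 2.6
```

Request:
{"op": "servo_tool", "data": {"plan": [[0,-0.001,0,0,0,0,0],[0,-0.001,0,0,0,0,0],[0,0,0,0,0,0,0],[0,0,0,0,0,0,0],[0,0,0,0,0,0,0],[0,0,0,0,0,0,0],[0,0,0,0,0,0,0],[0,0,0,0,0,0,0]]}}

```text
time_s: 10.15
ee_pos: [0.576, -0.003, 0.0375]
eef_rot: [-3.142, -0.001, 1.696]
force: [-1.0, 4.8, 1.0]
grip_width: 0.0003
grip_force: 2.5
```

Request:
{"op": "servo_tool", "data": {"plan": [[0,-0.0005,0,0,0,0,0],[0,-0.0005,0,0,0,0,0],[0,-0.0005,0,0,0,0,0],[0,-0.0005,0,0,0,0,0],[0,0,0,0,0,0,0],[0,0,0,0,0,0,0],[0,0,0,0,0,0,0],[0,0,0,0,0,0,0]]}}

```text
time_s: 11.15
ee_pos: [0.5762, -0.0049, 0.0375]
eef_rot: [-3.142, -0.001, 1.696]
force: [-0.4, 5.0, 0.2]
grip_width: 0.0001
grip_force: 2.7
```

```bash
python3 - <<'E'
from h import *
c=cam("top");a=c["pixels"][200:300,260:400];cv2.imwrite("pics/t3.png",cv2.cvtColor(cv2.resize(a,None,fx=5,fy=5,interpolation=cv2.INTER_CUBIC),cv2.COLOR_RGB2BGR))
E
```

```text
(no output)
```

View pics/t3.png

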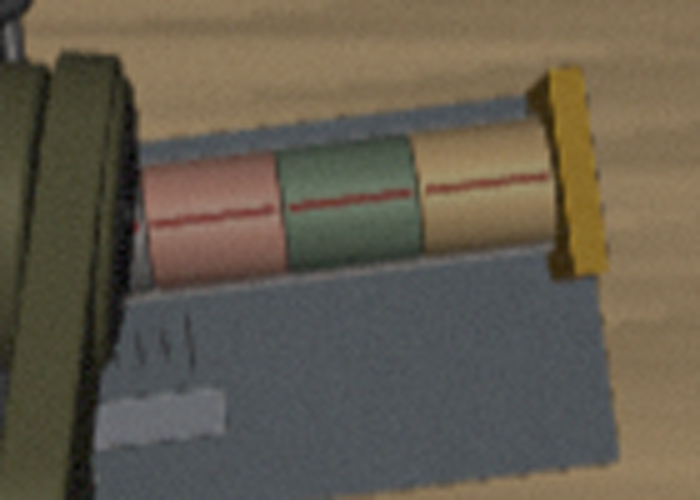

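The sand core's edge is at px (555,200), almost on the stop's face. I'll push on in half-millimetre steps until the force rises.

Request:
{"op": "servo_tool", "data": {"plan": [[0,-0.0005,0,0,0,0,0],[0,-0.0005,0,0,0,0,0],[0,-0.0005,0,0,0,0,0],[0,-0.0005,0,0,0,0,0],[0,0,0,0,0,0,0],[0,0,0,0,0,0,0],[0,0,0,0,0,0,0],[0,0,0,0,0,0,0]]}}

```text
time_s: 12.2
ee_pos: [0.5763, -0.0059, 0.0375]
eef_rot: [-3.141, -0.002, 1.696]
force: [-1.3, 12.3, 2.1]
grip_width: 0.0004
grip_force: 6.3
```

Request:
{"op": "servo_tool", "data": {"plan": [[0,-0.0005,0,0,0,0,0],[0,-0.0005,0,0,0,0,0],[0,0,0,0,0,0,0],[0,0,0,0,0,0,0],[0,0,0,0,0,0,0],[0,0,0,0,0,0,0],[0,0,0,0,0,0,0],[0,0,0,0,0,0,0]]}}

```text
time_s: 13.2
ee_pos: [0.5763, -0.006, 0.0375]
eef_rot: [-3.141, -0.003, 1.696]
force: [-2.5, 19.4, 3.7]
grip_width: 0.0004
grip_force: 9.7
```

The row is home: the force rose to 19 N with no further motion. The same face will push the post, so the TCP should finish 8 mm (half the post's thickness) further from the stop than it is now. Next I back off, lift and move behind the cursor.

Request:
{"op": "servo_tool", "data": {"plan": [[0,0.004,0,0,0,0,0],[0,0.01,0,0,0,0,0],[0,0.02,0,0,0,0,0],[0,0,0,-0.03,0,0,0],[0,0,0,-0.04,0,0,0],[0,0,0,-0.03,0,0,0],[0,0.03,-0.02,0,0,0,0],[0,0.03,-0.02,0,0,0,0]]}}

```text
time_s: 14.2
ee_pos: [0.5244, 0.0813, 0.1376]
eef_rot: [3.141, -0.0, 1.696]
force: [-0.2, -0.6, -0.0]
grip_width: 0.0004
grip_force: 0.0
```

Request:
{"op": "servo_tool", "data": {"plan": [[0,0.03,-0.02,0,0,0,0],[0,0.03,-0.005,0,0,0,0],[0,0.01,0,0,0,0,0],[0,0,0,0,0,0,0],[0,0,0,0,0,0,0],[0,0,0,0,0,0,0],[0,0,0,0,0,0,0],[0,0,0,0,0,0,0]]}}

```text
time_s: 15.2
ee_pos: [0.4918, 0.146, 0.1374]
eef_rot: [-3.142, 0.0, 1.695]
force: [-0.1, -0.3, -0.2]
grip_width: 0.0003
grip_force: 0.0
```

```bash
python3 - <<'E'
from h import *
c=cam("side");a=c["pixels"][190:410,240:460];cv2.imwrite("pics/s4.png",cv2.cvtColor(cv2.resize(a,None,fx=2.6,fy=2.6),cv2.COLOR_RGB2BGR))
p=ctrl.get_obs()["ee_pos"];O=np.array([.5813,-.0463]);d=np.array([-.1244,.9922]);q=p[:2]-O
print("tcp trough x,y",q@[d[1],-d[0]],q@d,p[2])
H,S,V=cv2.split(cv2.cvtColor(c["pixels"],cv2.COLOR_RGB2HSV))
m=((H<6)|(H>174))&(S>180);m[:320]=0;m[:,:346]=0;m[:,385:]=0
v,u=np.nonzero(m&(V>.0));print(len(u))
P=np.array([pt(c,a,b) for a,b in zip(u,v)]);k=(P[:,2]>.027)&(P[:,2]<.07);P=P[k];Q=P[:,:2]-O;X=Q@[d[1],-d[0]];Y=Q@d
print("post x",X.min(),X.max(),"y pct",np.percentile(Y,[2,25,50,75,98]),"z",P[:,2].max())
E
```

```text
tcp trough x,y -0.064925358424725 0.2019562944955861 0.137451785258417
402
post x -0.07657564050147188 -0.04612484693849047 y pct [0.1568774  0.16596071 0.16829562 0.16886201 0.1699357 ] z 0.06501865873262347
```

View pics/s4.png

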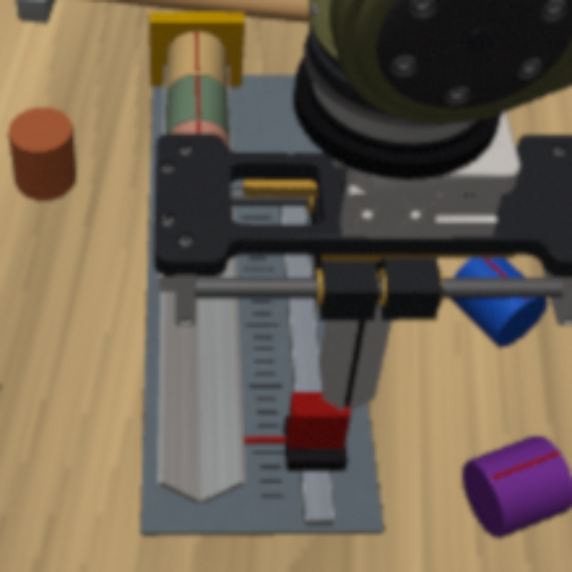

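The post's far face is at trough y ≈ 169 mm and the fingers are at 202 mm, so they are behind it and clear. Descending and pushing.

Request:
{"op": "servo_tool", "data": {"plan": [[0,0,0.002,0.03,0,0,0],[0,0,0,0.03,0,0,0],[0,0,0,0.02,0,0,0],[0,0,0,0.012,0,0,0],[0,0,0,0.008,0,0,0],[0,0,0,0,0,0,0],[0,-0.006,0,0,0,0,0],[0,-0.006,0,0,0,0,0]]}}

```text
time_s: 16.25
ee_pos: [0.4955, 0.1341, 0.0379]
eef_rot: [3.141, -0.0, 1.696]
force: [0.4, -0.8, 0.8]
grip_width: 0.0
grip_force: 0.0
```

Request:
{"op": "servo_tool", "data": {"plan": [[0,-0.004,0,0,0,0,0],[0,-0.003,0,0,0,0,0],[0,-0.003,0,0,0,0,0],[0,-0.003,0,0,0,0,0],[0,-0.003,0,0,0,0,0],[0,-0.004,0,0,0,0,0],[0,-0.005,0,0,0,0,0],[0,-0.005,0,0,0,0,0]]}}

```text
time_s: 17.25
ee_pos: [0.499, 0.1044, 0.0375]
eef_rot: [3.142, -0.0, 1.696]
force: [-0.1, 2.6, -0.2]
grip_width: 0.0002
grip_force: 1.1
```

Request:
{"op": "servo_tool", "data": {"plan": [[0,-0.005,0,0,0,0,0],[0,-0.005,0,0,0,0,0],[0,-0.005,0,0,0,0,0],[0,-0.005,0,0,0,0,0],[0,-0.005,0,0,0,0,0],[0,-0.005,0,0,0,0,0],[0,-0.005,0,0,0,0,0],[0,-0.005,0,0,0,0,0]]}}

```text
time_s: 18.25
ee_pos: [0.5039, 0.0647, 0.0375]
eef_rot: [3.142, -0.0, 1.696]
force: [0.7, 2.5, 0.9]
grip_width: 0.0003
grip_force: 1.1
```

Request:
{"op": "servo_tool", "data": {"plan": [[0,-0.005,0,0,0,0,0],[0,-0.005,0,0,0,0,0],[0,-0.005,0,0,0,0,0],[0,-0.005,0,0,0,0,0],[0,-0.005,0,0,0,0,0],[0,-0.005,0,0,0,0,0],[0,-0.005,0,0,0,0,0],[0,-0.005,0,0,0,0,0]]}}

```text
time_s: 19.25
ee_pos: [0.5089, 0.0251, 0.0375]
eef_rot: [3.142, -0.0, 1.696]
force: [-0.2, 3.0, 0.8]
grip_width: 0.0004
grip_force: 1.1
```

Request:
{"op": "servo_tool", "data": {"plan": [[0,-0.005,0,0,0,0,0],[0,-0.005,0,0,0,0,0],[0,-0.005,0,0,0,0,0],[0,-0.004,0,0,0,0,0],[0,-0.004,0,0,0,0,0],[0,-0.003,0,0,0,0,0],[0,-0.002,0,0,0,0,0],[0,0,0,0,0,0,0]]}}

```text
time_s: 20.25
ee_pos: [0.5124, -0.0026, 0.0374]
eef_rot: [-3.141, 0.0, 1.696]
force: [0.2, -0.1, -0.7]
grip_width: 0.0007
grip_force: 0.0
```

Request:
{"op": "servo_tool", "data": {"plan": [[0,-0.001,0,0,0,0,0],[0,-0.001,0,0,0,0,0],[0,-0.001,0,0,0,0,0],[0,0,0,0,0,0,0],[0,0.005,0,0,0,0,0],[0,0.025,0,0,0,0,0],[0,0.05,0,0,0,0,0],[0,0.05,0,0,0,0,0]]}}

```text
time_s: 21.25
ee_pos: [0.4963, 0.125, 0.0376]
eef_rot: [3.141, 0.0, 1.695]
force: [0.7, -0.6, -0.7]
grip_width: 0.0006
grip_force: 0.0
```

Request:
{"op": "servo_tool", "data": {"plan": [[0,0,0,-0.04,0,0,0],[0,0,0,-0.05,0,0,0],[0,0,0,-0.05,0,0,0],[0,0,-0.05,0,0,0,0],[0,0,-0.05,0,0,0,0],[0,0,-0.04,0,0,0,0],[0,0,0,0,0,0,0],[0,0,0,0,0,0,0]]}}

```text
time_s: 22.25
ee_pos: [0.3583, 0.1063, 0.1778]
eef_rot: [3.14, 0.0, 1.696]
force: [0.8, -0.3, 0.1]
grip_width: 0.0008
grip_force: 0.0
```

```bash
python3 - <<'E'
from h import *
c=cam("top");save(c,"t5.png");a=c["pixels"][200:330,150:400];cv2.imwrite("pics/t5c.png",cv2.cvtColor(cv2.resize(a,None,fx=3.2,fy=3.2,interpolation=cv2.INTER_CUBIC),cv2.COLOR_RGB2BGR))
O=np.array([.5813,-.0463]);d=np.array([-.1244,.9922])
def rd(n,c,P):
    Q=P[:,:2]-O;print(n,len(P),"x",np.percentile(Q@[d[1],-d[0]],[2,50,98]).round(4),"y",np.percentile(Q@d,[2,50,98]).round(4))
for n in("top","side"):
    if n=="side": c=cam("side");cv2.imwrite("pics/s5c.png",cv2.cvtColor(cv2.resize(c["pixels"][190:410,240:460],None,fx=2.6,fy=2.6,interpolation=cv2.INTER_CUBIC),cv2.COLOR_RGB2BGR))
    H,S,V=cv2.split(cv2.cvtColor(c["pixels"],cv2.COLOR_RGB2HSV))
    v,u=np.nonzero(((H<6)|(H>174))&(S>150)&(V>50))
    P=np.array([pt(c,a,b,.026) for a,b in zip(u,v)]);Z=np.array([pt(c,a,b)[2] for a,b in zip(u,v)])
    X=(P[:,:2]-O)@[d[1],-d[0]];Y=(P[:,:2]-O)@d
    rd(n+" pointer",c,P[(X>-.046)&(X<-.024)&(Y>-.05)&(Y<.12)])
    C=ctrl and None
    m=np.zeros((480,640),bool)
    K=c["z_map"];pts=np.array([pt(c,a,b) for b in range(200,400) for a in range(200,420)])
    Xp=(pts[:,:2]-O)@[d[1],-d[0]];Yp=(pts[:,:2]-O)@d
    rd(n+" row crest",c,pts[(abs(Xp)<.008)&(pts[:,2]>.057)&(pts[:,2]<.068)&(Yp>-.148)&(Yp<.1)])
print(ctrl.get_obs()["ee_pos"])
E
```

```text
top pointer 16 x [-0.0443 -0.0352 -0.026 ] y [0.0317 0.0327 0.0337]
top row crest 1016 x [-0.0076 -0.0001  0.0076] y [-0.1445 -0.0573  0.0288]
side pointer 26 x [-0.0446 -0.0347 -0.0247] y [0.0317 0.0327 0.0338]
side row crest 668 x [-0.0077 -0.0001  0.0071] y [-0.1428 -0.0439  0.0321]
[0.35835376 0.1062657  0.17744002]
```

View pics/t5c.png

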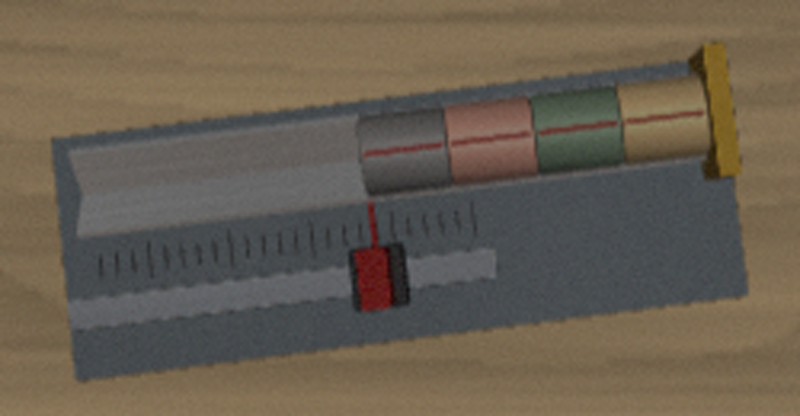

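The row is tight against the stop, with its free end at px (362,150). The pointer at (372,222) is level with that end: both measure about 33 mm. The arm is clear.

```bash
python3 -c "
from station import ctrl
print(ctrl.hand_in())"
```

```text
the job is handed in; nothing more can be done
None
```

The job is handed in: the row is snug against the yellow stop and the cursor's pointer is level with the row's free end to about 1 mm by the final camera measurement; no verdict was shown.

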